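# Sweep the stray sample tubes into the bench pan

### The job

Sweep the three small sample tubes that lie about on the bench into the steel sweep pan through its open front, using the fingers like a brush: push them along the surface, never pick one up. At the end each tube must lie wholly inside the pan, past the sloping front lip, and everything else on the bench must stay where it stands.

Things in the scene. Friction and masses are not known exactly. Their poses are not given: they have to be found in the camera images.
- sweep_pan: low sheet-steel pan fixed to the bench, 220 wide (y), 155 long (x) plus a flat handle behind. Origin at bench level under its middle; x points from the open front to the back wall. A gentle ramp (lip) rises from x=-80 at bench level to x=-55, where the flat floor, 2 thick, begins. Back wall inside face x=+72, side walls x=-55 to 75, inside faces y=+-107; walls 31 high.
- tube_1: small white lidded 1.5 ml sample tube lying on its side on the bench, alike to the other two; 41 long (along its x axis), 14 wide, about 16 high, about 12 g. It slides and does not roll far. Origin on its underside, under the middle of its length.
- tube_2: small white lidded 1.5 ml sample tube lying on its side on the bench, alike to the other two; 41 long (along its x axis), 14 wide, about 16 high, about 12 g. It slides and does not roll far. Origin on its underside, under the middle of its length.
- tube_3: small white lidded 1.5 ml sample tube lying on its side on the bench, alike to the other two; 41 long (along its x axis), 14 wide, about 16 high, about 12 g. It slides and does not roll far. Origin on its underside, under the middle of its length.
- tube_1_end_a (a point): point on the tube_1 tube's long axis at its -x end, mid-height of the tube (about 7 above the bench)
- tube_1_end_b (a point): point on the tube_1 tube's long axis at its +x end, mid-height of the tube (about 7 above the bench)
- tube_2_end_a (a point): point on the tube_2 tube's long axis at its -x end, mid-height of the tube (about 7 above the bench)
- tube_2_end_b (a point): point on the tube_2 tube's long axis at its +x end, mid-height of the tube (about 7 above the bench)
- tube_3_end_a (a point): point on the tube_3 tube's long axis at its -x end, mid-height of the tube (about 7 above the bench)
- tube_3_end_b (a point): point on the tube_3 tube's long axis at its +x end, mid-height of the tube (about 7 above the bench)
- beaker: clear empty beaker, 52 across, 65 high, loose; origin centre of its underside. A bystander: leave it.
- note_block: block of sticky notes, 52 x 52 x 12 high, loose; origin centre of its underside. A bystander: leave it.
- timer: white lab timer, 64 x 64 x 19 high, loose; origin centre of its underside. A bystander: leave it.
- cryo_box: sample box with clear lid, 77 x 77 x 48 high, loose; origin centre of its underside. A bystander: leave it.
- tape_roll: roll of tape lying flat, 84 across, 19 high, loose; origin centre of its underside. A bystander: leave it.
- bottle_small: small screw-capped bottle, 42 across, 82 high, loose; origin centre of its underside. A bystander: leave it.

How it is judged:
By the outcome, as a careful person would: the job done as asked, in the order asked, and still so for the second after the job is handed in, with the robot touching nothing.
It also fails if it takes over 72 s, if anything falls off the work surface, if the arm or the gripper's body presses on something with over 40 N, if the wrist force passes 120 N, or if a joint passes its speed limit or range.

### The arm

A 6-joint arm with a two-finger parallel gripper is mounted at the origin on a cart in front of the work surface, level with it; the furniture and walls round the work are solid. World frame = base frame: x ahead of the robot, y to its left, z up, the work surface at z = 0. Lengths are in m, angles in rad, forces in N, time in s.
With the tool pointing down it reaches from about 0.375 to 0.925 m from the base axis. Payload 5.7 kg.
Tool frame: the origin (TCP) lies midway between the tips of the shut fingers; the grasp point (between the pads) lies 19 mm behind it; z points along the fingers, y is the line along which they close (so a half turn about z gives the same grasp; the last joint's range is limited). The gripper opens to 88 mm and grips with 3 to 60 N. Pads are 20 mm wide; open, the fingers measure 115 mm over their backs; the gripper's body (75 mm by 178 mm) begins 61 mm behind the grasp point.
Start: joints at [1.196, 0.359, 1.51, -0, 1.272, -0.115], TCP at [0.154, 0.58, 0.223] pointing down, gripper open.
Joint ranges: [-2.97, 2.97], [-1.01, 2.36], [0.21, 2.38], [-0.96, 4.11], [0.2, 2.71], [-2.98, 2.98]. Speed limits (rad/s): [2.39, 2.39, 3.14, 3.14, 3.14, 3.14].

### API

Orientations are given as a unit quaternion [x, y, z, w].
In Python, from bench import move_ptp, servo_line, goto_joints, move_gripper, sleep, inverse_kinematics, capture, PlanningError, close_job, spot_in, silhouettes, current_clock, current_joint_pos, current_qvel, current_joint_torque, current_position, current_orientation, current_force, current_torque, current_finger_gap, current_grip_force gives the robot as it stands. Calls block until the motion is done:
- move_ptp(position, orientation): joint-space move of the TCP to a pose.
- servo_line(position, orientation=None, rate=0.15, contact_N=None): straight line of the TCP; orientation=None keeps the orientation; rate is the mean speed in m/s. With contact_N (N) it stops when the force on the tool has changed by that much, and returns True; else False.
- goto_joints(angles): joint-space move.
- move_gripper(opening): finger opening in m; the grip force is fixed at half the most; returns when the fingers have stopped.
- sleep(seconds).
- inverse_kinematics(position, orientation): joint angles nearest the present ones, or None.
- capture(name): name is "side" or "top" or "wrist"; returns a dict with "image" (400x640x3 uint8, blue, green, red), "range_z" (400x640 float32, m along the optical axis (not along the pixel's ray), 0 where there is no reading), "intrinsics" (3x3 intrinsics, pixels), "R" (3x3) and "t" (3): a world point X has camera coordinates R X + t. Camera axes: x right, y down, z forward; pixel columns grow to the right and rows downward; lengths in m; the calibration is good to about 2 mm. A picture is of the moment at which its call begins.
A pose or a line that the arm cannot do raises PlanningError and nothing moves.
- close_job(): hands the job in; it is judged then, once.
Trained networks look in the newest picture that a camera, given by its name, has taken for a name from the list of things; names that differ only in an ending like _2 or _b are one class to them, and where a whole thing is asked for, a point or a joint stands for the part that bears it (a point fixed in the world has none). Each returns a list of dicts, best first, with "conf" (0 to 1); they miss things now and then, are a little off and sometimes report something else, mostly with a low value. They report only what shows in the picture. A call takes as long as a camera call.
- spot_in(camera, query): "xy" ([column, row] in pixels, amid what is visible of it).
- silhouettes(camera, query): "region" (400x640 bool, what is visible of it) and "xy" ([column, row] in pixels, amid what is visible of it).
Readings, each from a call of its own:
- current_clock(): time.
- current_joint_pos(): joint angles.
- current_qvel(): joint speeds.
- current_joint_torque(): joint torques, N m.
- current_position(): TCP position.
- current_orientation(): TCP orientation.
- current_force(): force on the tool from outside, world axes, zero at the start.
- current_torque(): the same for the moment, N m.
- current_finger_gap(): finger opening in m.
- current_grip_force(): force on a finger pad.
Only numpy, scipy, OpenCV 4.12 (cv2) and the standard library are available. Lean on these libraries where they do the work, as an engineer would, in place of code of your own. Each camera call takes 0.05 s, during which the arm holds its last target. There are 200 camera calls.

## Working session

There is one attempt and no reset: what is moved stays moved. The work goes in short steps, each a Python script; the robot and the scene stay as the last script left them, time stands still between calls to the robot, and variables do not carry over. Pictures are saved under pics/ and viewed, at most 10 in all, crops included, and the job is handed in when it is done.

```bash
mkdir -p pics; cat > h.py <<'E'
import numpy as np, cv2
from bench import *
def world(c, uv, d=None):
    u,v=uv; K=c["intrinsics"]
    if d is None: d=c["range_z"][int(v),int(u)]
    p=np.linalg.inv(K)@[u,v,1]*d
    return c["R"].T@(p-c["t"])
def cloud(c, m):
    v,u=np.nonzero(m&(c["range_z"]>0)); d=c["range_z"][v,u]
    P=np.linalg.inv(c["intrinsics"])@np.vstack([u,v,np.ones_like(u)])*d
    return (c["R"].T@(P-c["t"][:,None])).T
E
cat > a.py <<'E'
from h import *
for cam in ("top","side"):
    c=capture(cam); cv2.imwrite(f"pics/{cam}1.png",c["image"])
    for n in ["sweep_pan","tube_1","beaker","note_block","timer","cryo_box","tape_roll","bottle_small"]:
        for s in silhouettes(cam,n)[:4]:
            P=cloud(c,s["region"])
            if len(P)<5: print(cam,n,s["conf"],s["xy"],"few");continue
            r=cv2.minAreaRect((P[:,:2]*1000).astype(np.float32))
            print(cam,n,round(s["conf"],2),np.round(s["xy"]),P.mean(0).round(3),P.min(0).round(3),P.max(0).round(3),np.round(r[0]),np.round(r[1]),round(r[2]))
print(current_clock(),current_orientation())
E
python3 a.py
```

```text
top sweep_pan 0.56 [261. 212.] [0.514 0.208 0.005] [ 0.397  0.117 -0.008] [0.629 0.326 0.038] [513. 224.] [228. 204.] 3
top tube_1 0.52 [345. 200.] [ 0.545 -0.041  0.011] [ 0.534 -0.054 -0.   ] [ 0.555 -0.029  0.02 ] [545. -40.] [10. 31.] 35
top tube_1 0.5 [375. 239.] [ 0.438 -0.125  0.009] [ 0.426 -0.137 -0.004] [ 0.451 -0.112  0.015] [ 437. -125.] [13. 33.] 49
top tube_1 0.4 [361. 177.] [ 0.614 -0.086  0.009] [ 0.6   -0.099 -0.005] [ 0.628 -0.075  0.019] [614. -86.] [35. 13.] 44
top beaker 0.61 [457. 210.] [ 0.511 -0.355  0.029] [ 0.487 -0.376 -0.005] [ 0.534 -0.328  0.072] [ 511. -352.] [47. 49.] 1
top note_block 0.75 [397. 206.] [ 0.535 -0.187  0.012] [ 0.509 -0.216 -0.008] [ 0.562 -0.158  0.02 ] [ 536. -187.] [58. 53.] 90
top timer 0.76 [457. 250.] [ 0.403 -0.355  0.016] [ 0.367 -0.393 -0.005] [ 0.439 -0.319  0.026] [ 401. -357.] [68. 63.] 21
top cryo_box 0.55 [467. 168.] [ 0.648 -0.375  0.045] [ 0.609 -0.425 -0.002] [ 0.689 -0.337  0.056] [ 649. -383.] [88. 77.] 87
top tape_roll 0.7 [346. 201.] [ 0.545 -0.039  0.011] [ 0.537 -0.049  0.005] [ 0.554 -0.029  0.02 ] [545. -39.] [ 8
[... 874 characters left out ...]
71. 54.] 82
side timer 0.71 [361. 312.] [ 0.402 -0.363  0.016] [ 0.366 -0.396 -0.002] [ 0.443 -0.324  0.022] [ 405. -359.] [65. 62.] 20
side timer 0.64 [317. 247.] [ 0.44  -0.129  0.011] [ 0.431 -0.138  0.005] [ 0.449 -0.114  0.015] [ 439. -126.] [10. 27.] 31
side cryo_box 0.69 [448. 266.] [ 0.641 -0.384  0.037] [ 0.611 -0.419 -0.004] [ 0.749 -0.304  0.052] [ 680. -362.] [116. 135.] 88
side tape_roll 0.81 [340. 176.] [0.697 0.108 0.015] [ 0.659  0.07  -0.002] [0.741 0.153 0.025] [700. 113.] [84. 80.] 82
side bottle_small 0.52 [277. 138.] [0.651 0.412 0.045] [0.635 0.395 0.001] [0.735 0.55  0.086] [684. 469.] [163.  40.] 61
0.9 [ 1.29545943e-01  9.91573420e-01 -2.47697784e-05 -2.89232068e-06]
```

View pics/top1.png

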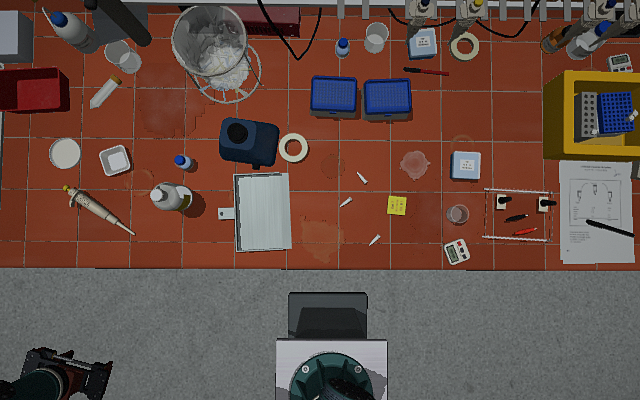

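View pics/side1.png

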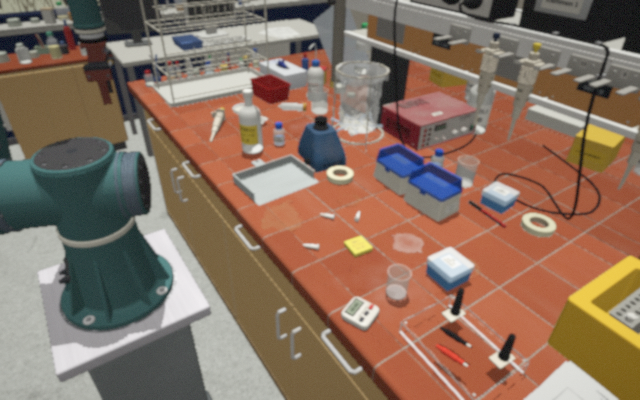

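Top view: the pan spans px (234–291, 173–250) with its handle on the left, so its open front faces right (world −y). The tubes are at (346,201), (375,239) and (361,177). The tape roll is at (293,148), and an unlisted dark blue carboy is at (250,140). The side view shows the same layout. Next I'll fit the pan and check clearance heights.

```bash
cat > b.py <<'E'
from h import *
for cam in ("top","side"):
    c=capture(cam); P=cloud(c,np.ones((400,640),bool))
    w=P[(P[:,2]>.022)&(P[:,2]<.045)&(P[:,0]>.38)&(P[:,0]<.65)&(P[:,1]>.09)&(P[:,1]<.32)]
    print(cam,"walls",w.min(0).round(3),w.max(0).round(3),cv2.minAreaRect((w[:,:2]*1000).astype(np.float32)))
    for y in np.arange(.1,.3,.04):
        s=w[abs(w[:,1]-y)<.012]; a=s[s[:,0]<.5,0]; b=s[s[:,0]>.5,0]
        print(y.round(2),np.median(a) if len(a) else None,np.median(b) if len(b) else None)
    t=P[(P[:,2]>.06)&(P[:,2]<.4)&(P[:,0]>.38)&(P[:,0]<.8)&(P[:,1]>-.3)&(P[:,1]<.5)]
    g=np.round(t[:,:2]/.04).astype(int)
    for k in np.unique(g,axis=0):
        m=(g==k).all(1); 
        if m.sum()>3: print(k*.04,t[m,2].max().round(2),end=' ; ')
    print()
    s=[x for x in silhouettes(cam,"tube_1_end_b")+silhouettes(cam,"tube_1_end_a")]
    print([(np.round(x["xy"]),round(x["conf"],2)) for x in s])
c=capture("top")["image"][150:260,220:420]
cv2.imwrite("pics/crop.png",cv2.resize(c,None,fx=4,fy=4,interpolation=cv2.INTER_CUBIC))
for p in [(.54,-.1),(.57,.2),(.455,.2)]:
    for s in (1,-1):
        from scipy.spatial.transform import Rotation as R
        x=np.array([0,s,0]);z=np.array([0,0,-1]);q=R.from_matrix(np.c_[x,np.cross(z,x),z]).as_quat()
        print(p,s,inverse_kinematics([*p,.1],q))
E
python3 b.py
```

```text
top walls [0.401 0.141 0.022] [0.65  0.319 0.044] ((525.130615234375, 233.6640625), (246.82769775390625, 172.6862335205078), 2.9998998641967773)
0.1 None None
0.14 0.4083069545175858 None
0.18 0.4065208112529076 0.6265015228393307
0.22 0.4049097090041954 0.6373580465623865
0.26 0.41568598622250297 0.619578762149786
[0.52 0.4 ] 0.16 ; [0.52 0.44] 0.22 ; [0.52 0.48] 0.15 ; [0.56 0.4 ] 0.21 ; [0.56 0.44] 0.22 ; [0.56 0.48] 0.15 ; [0.6 0.4] 0.14 ; [0.6  0.44] 0.15 ; [0.64 0.2 ] 0.08 ; [0.64 0.24] 0.07 ; [0.64 0.4 ] 0.09 ; [0.64 0.44] 0.09 ; [0.68 0.16] 0.07 ; [0.68 0.2 ] 0.12 ; [0.68 0.24] 0.15 ; [0.68 0.28] 0.15 ; [0.68 0.32] 0.12 ; [0.68 0.4 ] 0.08 ; [0.68 0.44] 0.08 ; [0.72 0.16] 0.08 ; [0.72 0.2 ] 0.12 ; [0.72 0.24] 0.15 ; [0.72 0.28] 0.15 ; [0.72 0.32] 0.12 ; [0.76 0.16] 0.08 ; [0.76 0.2 ] 0.12 ; [0.76 0.24] 0.15 ; [0.76 0.28] 0.15 ; [ 0.8 -0.2] 0.11 ; [ 0.8  -0.16] 0.11 ; [ 0.8  -0.12] 0.11 ; [ 0.8  -0.08] 0.11 ; [ 0.8  -0.04] 0.1 ; [0.8 0. ] 0.1 ; [0.8  0.04] 0.09 ; 
[(array([296., 141.]), 0.42), (array([296., 141.]), 0.42)]
side walls [0.403 0.139 0.022] [0.649 0.32  0.043] ((525
[... 924 characters left out ...]
 246.]), 0.62)]
(0.54, -0.1) 1 [-3.08901795e-01  4.29155466e-01  1.75329151e+00 -4.44089210e-16
  9.59145682e-01 -3.08901795e-01]
(0.54, -0.1) -1 [-3.08901795e-01  4.29155466e-01  1.75329151e+00 -4.44089210e-16
  9.59145682e-01  2.83269086e+00]
(0.57, 0.2) 1 [ 2.23147581e-01  4.94362199e-01  1.62900818e+00 -4.44089210e-16
  1.01822228e+00  2.23147581e-01]
(0.57, 0.2) -1 [ 2.23147581e-01  4.94362199e-01  1.62900818e+00 -4.44089210e-16
  1.01822228e+00 -2.91844507e+00]
(0.455, 0.2) 1 [ 2.75063353e-01  3.67695361e-01  1.86648527e+00 -4.44089210e-16
  9.07412020e-01  2.75063353e-01]
(0.455, 0.2) -1 [ 2.75063353e-01  3.67695361e-01  1.86648527e+00 -4.44089210e-16
  9.07412020e-01 -2.86652930e+00]
```

View pics/crop.png

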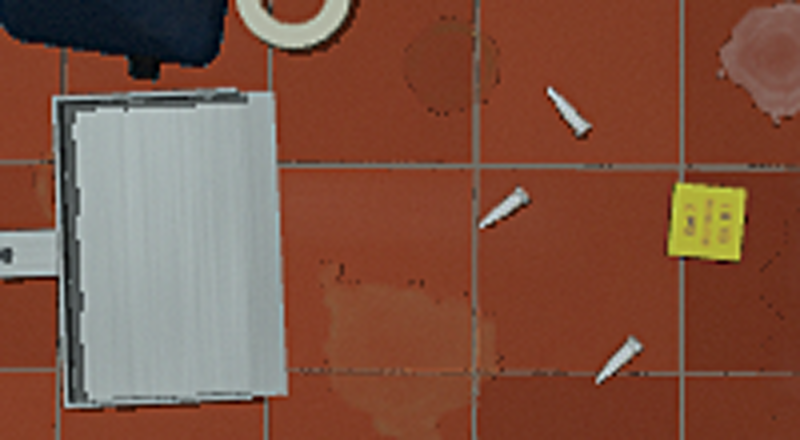

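The pan's front lip is at y≈0.12 and its floor begins at y≈0.145. Its axis points to +y, turned about 3°, and the inside spans x≈0.41–0.62. The crop shows the three tubes clear of everything else. The carboy overhangs near x≥0.64 and y≥0.18, so I'll use lanes x=0.50, 0.55 and 0.455.

```bash
cat >> h.py <<'E'
from scipy.spatial.transform import Rotation as Rot
def face(d):
    x=np.array([d[0],d[1],0])/np.hypot(*d[:2]); z=np.array([0,0,-1.])
    return Rot.from_matrix(np.c_[x,np.cross(z,x),z]).as_quat()
def push(tube, mouth, end, back=.048):
    tube,mouth,end=map(np.array,(tube,mouth,end)); d=(mouth-tube)/np.linalg.norm(mouth-tube)
    s=tube-d*back; q=face(d)
    move_ptp([*s,.09],q); servo_line([*s,.007],q,.15)
    servo_line([*mouth,.007],q,.08)
    print("mouth",current_force().round(1))
    servo_line([*end,.009],face(end-mouth),.06)
    print("end",current_force().round(1),current_clock())
    servo_line([*(end-(end-mouth)*.1),.12],None,.2)
def tubes(cam="top"):
    c=capture(cam); out=[]
    for s in silhouettes(cam,"tube_1"):
        P=cloud(c,s["region"])
        if len(P)>4: print(round(s["conf"],2),np.round(s["xy"]),P.mean(0).round(3),P.min(0).round(3),P.max(0).round(3))
    return c
E
python3 - <<'E'
from h import *
p=current_position(); servo_line([p[0],p[1],.33],None,.25)
move_gripper(.004)
move_ptp([.535,-.09,.3],face((0,1)))
push((.545,-.041),(.505,.10),(.497,.20))
c=tubes(); cv2.imwrite("pics/p1.png",cv2.resize(c["image"][130:270,200:420],None,fx=3,fy=3))
E
```

```text
mouth [-0.4  0.7 -1. ]
end [ 0.9 -0.7 -0.4] 11.8417
0.63 [362. 177.] [ 0.613 -0.085  0.009] [ 0.598 -0.098 -0.002] [ 0.627 -0.072  0.018]
0.4 [374. 240.] [ 0.436 -0.124  0.008] [ 0.423 -0.139 -0.005] [ 0.449 -0.109  0.022]
```

View pics/p1.png

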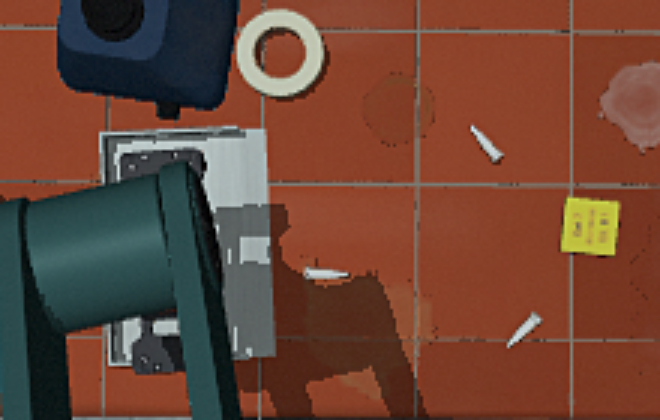

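The tube slipped off the narrow face and now lies just outside the lip at about px (308,221), with its axis roughly along y. I'll look at it close up, then push with a wider two-finger brush.

```bash
python3 - <<'E'
from h import *
move_ptp([.50,-.06,.25],face((0,1)))
c=tubes("wrist"); cv2.imwrite("pics/w1.png",c["image"])
print([world(c,(u,v)).round(3) for u,v in ((320,200),(100,200),(320,50))])
print('top');tubes()
E
```

```text
0.71 [306.  45.] [0.49  0.072 0.011] [0.486 0.051 0.   ] [0.495 0.089 0.018]
0.59 [414. 183.] [ 0.614 -0.083  0.01 ] [ 0.598 -0.101 -0.001] [ 0.633 -0.068  0.017]
0.47 [271. 214.] [ 0.438 -0.12   0.01 ] [ 0.42  -0.137 -0.003] [ 0.454 -0.104  0.018]
[array([ 0.503, -0.106,  0.   ]), array([-0.368, -0.379, -0.901]), array([0.503, 0.068, 0.   ])]
top
```

View pics/w1.png

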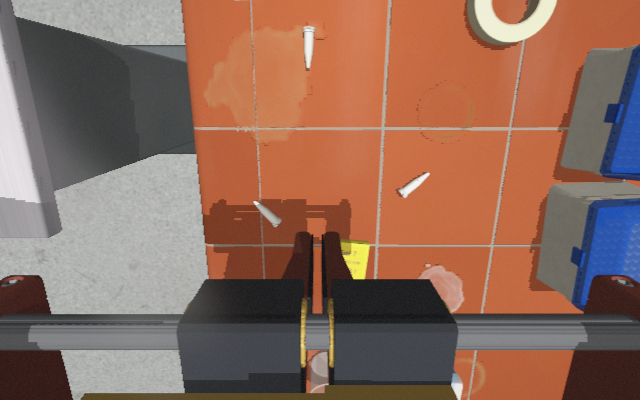

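Wrist view: the first tube is at px (308,47), lid toward the pan and tip toward me, about (0.490, 0.071). The others are at (268,213) and (414,183), both lid-rear and tilted 45°. I'll seat this tube's tip in a small finger gap, and give the other two a wider brush.

```bash
cat >> h.py <<'E'
def sweep(gap, pts, back, zs=.007, ze=.009):
    """pts: tube, waypoints..., end"""
    pts=[np.array(p,float) for p in pts]; d=pts[1]-pts[0]; d/=np.linalg.norm(d)
    s=pts[0]-d*back; q=face(d)
    move_gripper(gap); move_ptp([*s,.09],q); servo_line([*s,zs],q,.15)
    for i in range(1,len(pts)):
        servo_line([*pts[i],ze if i==len(pts)-1 else zs],face(pts[i]-pts[i-1]),.06)
    d=pts[-1]-pts[-2]; d/=np.linalg.norm(d); e=pts[-1]-d*.03
    print("f",current_force().round(1),current_clock())
    servo_line([*e,ze],None,.1); servo_line([*e,.12],None,.2)
E
python3 - <<'E'
from h import *
sweep(.008,[(.4895,.071),(.4895,.10),(.4835,.195)],.055)
move_ptp([.50,.02,.25],face((0,1)))
c=tubes("wrist"); cv2.imwrite("pics/w2.png",c["image"])
E
```

```text
f [ 0.9 -0.1  0.5] 18.975
0.77 [410. 244.] [ 0.613 -0.084  0.01 ] [ 0.599 -0.099 -0.001] [ 0.63  -0.071  0.018]
0.52 [267. 268.] [ 0.435 -0.117  0.009] [ 0.422 -0.132 -0.003] [ 0.447 -0.104  0.013]
```

View pics/w2.png

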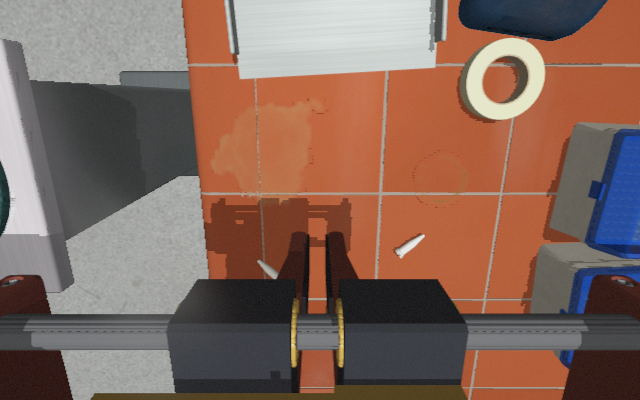

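No tube shows outside the pan where the first one was, so it is past the view inside. Next is the right tube, with a check at mid-push.

```bash
python3 - <<'E'
from h import *
d=np.array([.557,.06])-[.614,-.085]; d/=np.linalg.norm(d); s=np.array([.614,-.085])-d*.045; q=face(d)
move_gripper(.02); move_ptp([*s,.09],q); servo_line([*s,.007],q,.15)
servo_line([.557,.06,.007],q,.06)
c=tubes("wrist"); cv2.imwrite("pics/w3.png",c["image"][0:300,150:550]); print(current_clock())
E
```

```text
0.6 [323. 218.] [0.553 0.08  0.01 ] [ 0.535  0.066 -0.002] [0.577 0.089 0.018]
26.75
```

View pics/w3.png

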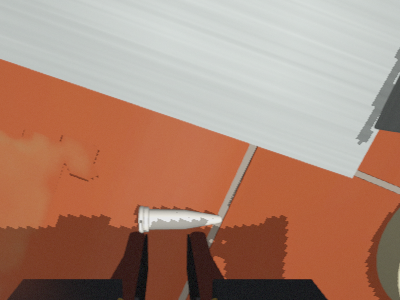

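The tube lies flush across both fingers at about px (325,218) in the full frame. I'll carry on into the pan, then do the last tube the same way.

```bash
python3 - <<'E'
from h import *
q=face((-.052,1))
servo_line([.551,.10,.007],q,.05); servo_line([.548,.168,.009],q,.05)
c=tubes("wrist"); print(current_force().round(1))
servo_line([.550,.14,.009],None,.1); servo_line([.550,.13,.12],None,.2)
T=np.array([.436,-.121]); d=np.array([.466,-.03])-T; d/=np.linalg.norm(d); s=T-d*.045; q=face(d)
move_ptp([*s,.09],q); servo_line([*s,.007],q,.15)
servo_line([.466,-.03,.007],q,.06); servo_line([.46,.06,.007],face((-.052,1)),.06)
c=tubes("wrist"); cv2.imwrite("pics/w4.png",c["image"][0:300,150:550]); print(current_clock())
E
```

```text
0.72 [322. 218.] [0.55  0.189 0.012] [0.533 0.179 0.002] [0.573 0.193 0.021]
0.6 [178. 117.] [0.482 0.233 0.012] [0.471 0.208 0.   ] [0.487 0.249 0.02 ]
[ 0.4 -0.7  0.8]
0.87 [316. 218.] [0.457 0.08  0.01 ] [ 0.433  0.071 -0.001] [0.476 0.087 0.018]
36.6333
```

View pics/w4.png

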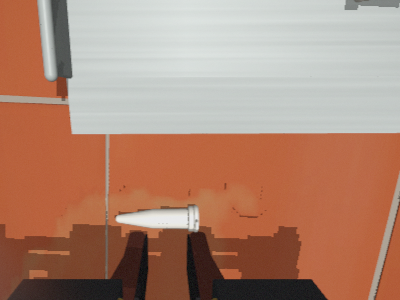

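The last tube is flush across the fingers at px (316,218). The network places the other two inside the pan, at y 0.208–0.249 and 0.179–0.193.

```bash
python3 - <<'E'
from h import *
q=face((-.052,1))
servo_line([.457,.10,.007],q,.05); servo_line([.453,.172,.009],q,.05)
servo_line([.4545,.142,.009],None,.1); servo_line([.455,.13,.12],None,.2)
move_ptp([.50,.07,.25],q); c=tubes("wrist"); print("--")
move_ptp([.45,-.2,.3],face((0,1)))
c=tubes(); print(current_clock()); cv2.imwrite("pics/t2.png",cv2.resize(c["image"][130:280,220:480],None,fx=3,fy=3))
for n in ["beaker","note_block","timer","cryo_box","tape_roll","bottle_small"]:
    print(n,[np.round(s["xy"]) for s in spot_in("top",n)[:2]])
E
```

```text
0.84 [309.  16.] [0.481 0.229 0.012] [0.475 0.208 0.007] [0.486 0.244 0.015]
0.68 [283.  54.] [0.451 0.19  0.012] [0.428 0.185 0.002] [0.467 0.196 0.021]
0.52 [369.  60.] [0.55  0.187 0.011] [ 0.533  0.181 -0.001] [0.573 0.194 0.021]
--
0.58 [265. 235.] [0.453 0.19  0.015] [0.435 0.186 0.01 ] [0.464 0.195 0.025]
0.58 [253. 225.] [0.479 0.232 0.012] [0.472 0.212 0.001] [0.484 0.251 0.022]
0.44 [267. 202.] [0.546 0.185 0.014] [0.536 0.181 0.008] [0.559 0.19  0.021]
42.2667
beaker [array([396., 205.])]
note_block [array([396., 208.])]
timer []
cryo_box [array([466., 169.])]
tape_roll [array([293., 139.])]
bottle_small [array([186., 158.]), array([250., 226.])]
```

View pics/t2.png

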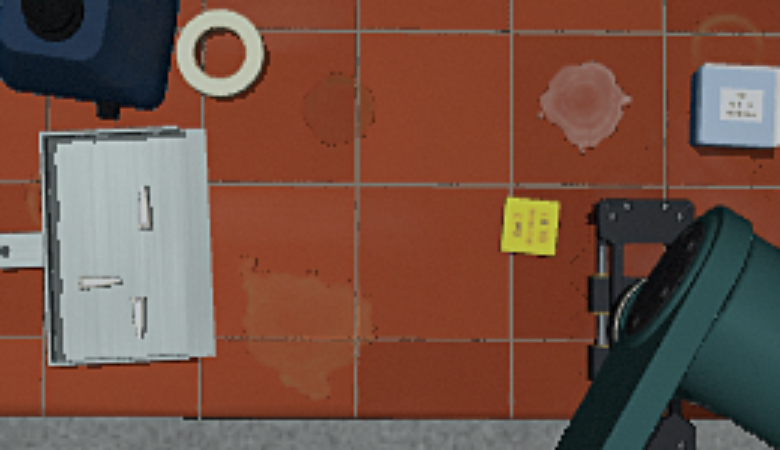

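All three tubes lie well inside the pan, at crop px (145,208), (100,282) and (139,317). The note block, tape roll and box look unmoved.

```bash
python3 -c "
from bench import *
close_job()"
```

```text
the job is handed in; nothing more can be done
```

The job is handed in at about 42 s on the robot clock: all three tubes lie wholly inside the sweep pan, past the lip, and the bystanders I could see in the last picture had not moved (the arm hid the beaker and timer there, but it kept clear of both).

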